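# Dust off a test tile: hang it over the suction port and hold the sprung shutter half open

### The job

Take the blue test tile out of the wooden rack and hang it by its hole on the brass peg of the grey dust-off box, so that it hangs free over the suction port. Once you have let go of it and it hangs quietly, slide the port's sprung shutter by its orange handle to half open (its black pointer at the green mark), never opening it nearly all the way, and finish while still holding it steady there: it springs shut if let go. Leave the other tiles, pots and the brush where they are.

Things in the scene. Friction and masses are not known exactly. Their poses are not given: they have to be found in the camera images.
- station: Grey suction box, fixed, 160 (x) by 320 (y) by 60 mm high; z up, x away from the robot at yaw 0. Origin on the table, mid x, 190 mm from its +y end. On top 10 mm high rails along y at x -56 and 56 mm, the yellow shutter between them; port below it at y 90..150. Post, 14 mm thick, at x 72 y 120, 185 mm high, with a peg to -x. Stripes: white shut, green half, red fully open.
- peg_tip (a point): Centre of the free end of the brass peg: at x 0, y 120, z 190 mm of the box's frame. The peg is a straight round bar, 8 mm thick with a round end reaching 4 mm further, 71 mm long between peg_tip and peg_root, rising about 10 degrees towards its tip. Axes of the box.
- peg_root (a point): Centre line of the peg where it meets the post: x 70, y 120, z 178 mm of the box's frame. Same axes as the box.
- gate (a joint): Opening of the shutter in m: 0 shut (start), 0.030 half open, 0.060 fully open (hard stop). It slides along the box's -y, away from the peg. The spring pushes it shut with 3 N at 0, 7.5 N at half, 12 N fully open (150 N/m), plus 0.6 N of friction.
- gate_grip (a point): Point on the centre line of the orange handle, an upright block fixed on the shutter, 26 mm (x) by 14 mm (y, the sliding direction) by 46 mm high. The point is 16 mm below the handle's top and 30 mm above its foot; in the box's frame it is at x 0, y -30 mm minus the opening, z 95 mm. Axes of the box. Pinch the handle there from above, or push on its +y face.
- tile: Blue glazed ceramic tile, about 130 g, 50 mm wide (its x), 10 mm thick (its y), 125 mm tall (its z). Origin: centre of its lower edge face. It stands upright in one of three slots of the rack (which one varies), and has one round hole through its thickness.
- tile_hole (a point): Centre of the tile's hole: 23 mm diameter, 85 mm above the tile's lower edge and 40 mm below its upper edge, axis along the tile's y. Same axes as the tile.
- rack: Fixed wooden rack, 64 mm (x) by 200 mm (y) by 24 mm high, origin at the centre of its underside, position and yaw vary. Three slots along x at y = -65, 0, +65 mm, each 14 mm wide and 14 mm deep (floor at z 10 mm); one tile stands in each, its faces square to the rack's y.
- tile_white: White tile of the same shape in the rack: leave it alone.
- tile_clay: Red-brown tile of the same shape in the rack: leave it alone.
- jar: Green glaze jar, 72 mm diameter, 85 mm high, origin under its centre; bystander.
- bottle: Blue glaze bottle, 56 mm diameter, 150 mm high, origin under its centre; bystander.
- tin: Red tin, 60 mm diameter, 45 mm high, origin under its centre; bystander.
- bowl: White bowl, 110 mm diameter, 50 mm high, origin under its centre; bystander.
- brush: Brush lying on the table; bystander.
Things that resemble listed ones, but are neither listed nor needed, are in the scene too. Of the things that look like the tile, the smaller one is meant.

How it is judged (in metres and radians):
On the way:
1. the blue tile hangs by its hole on the peg, let go and quiet, with the shutter still shut (x of tile_hole in the frame of station between 0.003 and 0.068 m and y of tile_hole in the frame of station between 0.11 and 0.13 m and z of tile_hole in the frame of station between 0.16 and 0.192 m and angle between tile's own z axis and vertical below 0.25 rad and contact force between tile and station above 0.4 N and contact force between tile and the fingers below 0.05 N and contact force between tile and gate below 0.05 N and linear speed of tile below 0.04 m/s and value of joint gate below 0.005 m), for 0.3 s.
At the end, for the whole second after the job is handed in: The blue tile hangs by its hole on the peg, untouched by the robot, upright within 0.25 rad and slower than 40 mm/s; the shutter is held still (under 10 mm/s) between 24 and 36 mm of its 60 mm travel by the fingers pressing on its orange handle with more than 3 N (x of tile_hole in the frame of station between 0.003 and 0.068 m and y of tile_hole in the frame of station between 0.11 and 0.13 m and z of tile_hole in the frame of station between 0.16 and 0.192 m and angle between tile's own z axis and vertical below 0.25 rad and contact force between tile and station above 0.4 N and contact force between tile and the fingers below 0.05 N and contact force between tile and gate below 0.05 N and linear speed of tile below 0.04 m/s and value of joint gate between 0.024 and 0.036 m and velocity of joint gate between -0.01 and 0.01 m/s and contact force between the fingers and gate above 3 N); the arm keeps its last pose, push and grip.
It fails at once if the shutter is opened past 48 mm of its 60 mm (value of joint gate above 0.048 m).
It fails at once if another tile, pot or the brush is moved more than 30 mm (distance of any of tile_white, tile_clay, jar, bottle, tin, bowl, brush from where it was at the start of the episode above 0.03 m).
It fails at once if another tile, a pot or the bowl is tipped (angle between any of tile_white, tile_clay, jar, bottle, tin, bowl's own z axis and vertical above 0.4 rad).
It also fails if it takes over 54 s, if anything falls off the work surface, if the arm or the gripper's body presses on something with over 40 N, if the wrist force passes 120 N, or if a joint passes its speed limit or range.

### The arm

A 6-joint arm with a two-finger parallel gripper is mounted at the origin on the work surface. World frame = base frame: x ahead of the robot, y to its left, z up, the work surface at z = 0. Lengths are in m, angles in degrees, forces in N, time in s.
With the tool pointing down it reaches from about 0.225 to 0.875 m from the base axis. Payload 3.4 kg.
Tool frame: the origin (TCP) lies between the finger pads; the fingertips stand ahead of it and the grasp point (between the pads) lies 2 mm behind it (manip.tip_reach is the z of the fingertips in the tool frame, in m); z points along the fingers, x is the direction in which the jaws open and shut, and the axes are right-handed (so a half turn about z gives the same grasp; the last joint's range is limited). The gripper opens to 85 mm and grips with 20 to 120 N. Pads are 22 mm wide; open, the fingers measure 114 mm over their backs; the gripper's body (76 mm by 85 mm) begins 54 mm behind the grasp point. The pads swing forward as they close: fully open they stand 13 mm farther back than shut.
Start: joints at [58.671, 15.808, 86.224, -0, 77.962, -6.933], TCP at [0.238, 0.524, 0.248] pointing down, gripper open.
Joint ranges: [-165.64, 165.64], [-43.16, 119.46], [12.63, 154.43], [-67.54, 247.53], [6.08, 155.33], [-154.97, 154.97]. Speed limits (degrees/s): [147.25, 147.25, 180, 180, 180, 180].

### API

Orientations are given as [roll, pitch, yaw] about the fixed x, y, z axes, in that order (R = Rz(yaw) Ry(pitch) Rx(roll)).
In Python, from cell import sensors, eyes, order, manip gives the robot as it stands.
- The arm moves only by the tool play_rows, never from a script. Its argument "targets" is text: rows parted by semicolons, each of 7 numbers parted by spaces: the shift along the tool's x, y, z scaled (see below), then the turn, a rotation vector about the tool's x, y, z scaled (see below), then the opening in per cent of the stroke, from 0 (shut) to 100 (fully open). In form: dx dy dz wx wy wz hand; .... A call has 1 to 20 rows; each row is the pose to reach, as a shift and turn from the pose commanded when the call began, along the tool's axes at that moment; what a row does not reach only later rows make up. The controller multiplies each number of a shift by 0.5 m and each number of a turn by pi/2 rad. A row lasts 1/10 s, in which the tool goes at most 50 mm and 8.59 degrees, less where a joint would pass 70% of its speed; a pose out of reach is approached as far as the arm can. A call with a number of a shift or a turn outside -1 to 1 is refused whole. A call with a gripper value outside its range is refused whole. The fingers move at their own pace and stop on an object; "grip_force" is the grip in N (left out, the last holds). Time passes only in rows, so rows that repeat a pose let the fingers close. It gives the time, the measured TCP pose, the force and the opening at its end, in the units of the state.
- sensors.get_state(): the state, without advancing time (a new reading comes with each control period).
- eyes.capture(name): name is "scene" or "top" or "wrist"; returns a dict with "image" (400x640x3 uint8, red, green, blue), "intrinsics" (3x3 intrinsics, pixels), "dist_coeffs" ([k1, k2, p1, p2, k3] as OpenCV has them; the pictures are not rectified), "R" (3x3) and "t" (3): a world point X has camera coordinates R X + t. Camera axes: x right, y down, z forward; pixel columns grow to the right and rows downward; lengths in m; the calibration is good to about 2 mm. A picture is of the moment at which its call begins. There is no depth.
- order.close_job(): hands the job in, once; it reports no verdict.
The state is a dict: "time_s": time; "joints": joint angles; "qvel": joint speeds; "joint_efforts": joint torques, N m; "tcp_pos": TCP position; "tcp_rot": TCP orientation; "contact_force": force on the tool from outside, world axes, zero at the start; "torque": the same for the moment, N m; "width": finger opening in m.
Only numpy, scipy, OpenCV 4.12 (cv2) and the standard library are available. Lean on these libraries where they do the work, as an engineer would, in place of code of your own. Each camera call takes 0.05 s, during which the arm holds its last target. There are 200 camera calls.

## Working session

There is one attempt and no reset: what is moved stays moved. The work goes in short steps, Python scripts to look and compute and a tool call to move; the robot and the scene stay as the last step left them, time stands still between calls to the robot, and variables do not carry over. Pictures are saved under pics/ and viewed, about 8 in all and at most 12, crops included, and the job is handed in when it is done.

Besides the shell and the picture viewer there is one more tool, called in YAML: its name, and indented under it one key for each argument. play_rows: Moves the arm, as the interface text tells. Shifts and turns lie within -1 to 1; 1 stands for 0.5 m of shift or pi/2 rad of turn. Its arguments: {"type":"object","properties":{"targets":{"type":"string"},"grip_force":{"type":"number"}},"required":["targets"]}

```bash
ls; mkdir -p pics
python3 - <<'E'
from cell import sensors, eyes, manip
import cv2,numpy as np,pickle
print(sensors.get_state()); print(manip.tip_reach)
for n in ("scene","top"):
    c=eyes.capture(n); pickle.dump(c,open(n+"0.pkl","wb")); cv2.imwrite(f"pics/{n}0.png",c["image"][:,:,::-1])
    print(n,c["intrinsics"],c["dist_coeffs"],c["R"],c["t"])
E
```

```text
pics
{'time_s': 0.0, 'joints': array([ 5.86711416e+01,  1.58494931e+01,  8.62958471e+01, -2.09403828e-04,
        7.79619059e+01, -6.93261645e+00]), 'qvel': array([-0.05105863,  0.03937421,  0.08270397, -0.00393009, -0.07181212,
       -0.01610486]), 'joint_efforts': array([-3.18892999e-03, -4.16776729e+01, -2.45801765e+01, -6.38096226e-04,
        1.10601805e-02,  7.60974473e-06]), 'tcp_pos': array([0.23724413, 0.52322781, 0.2474167 ]), 'tcp_rot': array([-1.79987258e+02,  1.06486668e-01,  6.56038137e+01]), 'contact_force': array([-0.76834395,  0.72890879, -0.06077397]), 'torque': array([-0.01549201,  0.00082568,  0.01822919]), 'width': 0.08549573083963666}
0.017
scene [[465.89948293   0.         319.53392173]
 [  0.         465.89948293 203.23180451]
 [  0.           0.           1.        ]] [-0.05429426  0.          0.          0.          0.        ] [[ 0.71456517  0.69941185 -0.01482153]
 [ 0.58131509 -0.60542992 -0.5436243 ]
 [-0.38919067  0.37983901 -0.8391978 ]] [-0.39465404 -0.26434424  2.07957042]
top [[434.71171855   0.         316.17144535]
 [  0.         434.71171855 204.64729393]
 [  0.           0.           1.        ]] [-0.08990164  0.          0.          0.          0.        ] [[ 0.0095191  -0.99995101 -0.00271481]
 [-0.98685732 -0.00895641 -0.16134561]
 [ 0.16131339  0.00421499 -0.98689423]] [-0.0028594   0.60015922  1.59269052]
```

View pics/scene0.png

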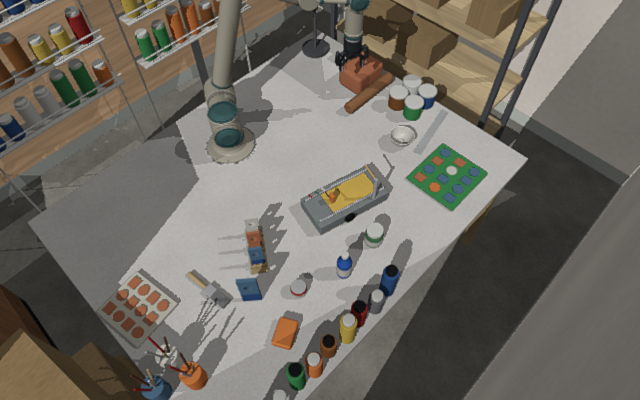

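View pics/top0.png

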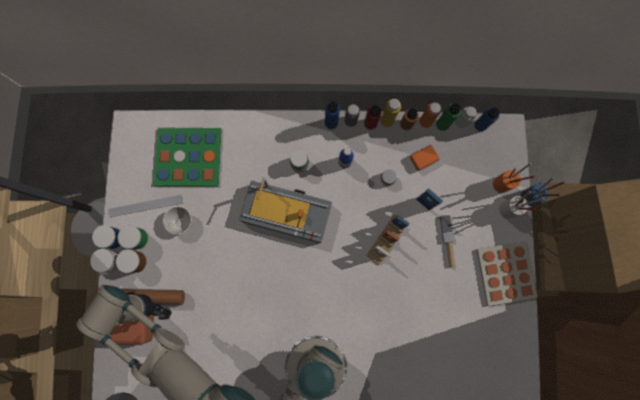

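```bash
cat > h.py <<'E'
import cv2,numpy as np,pickle
def ray(c,uv):
    p=cv2.undistortPoints(np.array(uv,float).reshape(-1,1,2),c["intrinsics"],c["dist_coeffs"]).reshape(-1,2)
    R=np.array(c["R"]);d=np.c_[p,np.ones(len(p))]@R; return -R.T@np.array(c["t"]),d
def onz(c,uv,z):
    o,d=ray(c,uv); return o+d*((z-o[2])/d[:,2])[:,None]
def tri(c1,u1,c2,u2):
    o1,d1=ray(c1,[u1]);o2,d2=ray(c2,[u2]);d1,d2=d1[0],d2[0]
    s=np.linalg.lstsq(np.c_[d1,-d2],o2-o1,rcond=None)[0]
    a,b=o1+s[0]*d1,o2+s[1]*d2; return (a+b)/2,np.linalg.norm(a-b)
def proj(c,X):
    return cv2.projectPoints(np.array(X,float).reshape(-1,1,3),cv2.Rodrigues(np.array(c["R"]))[0],np.array(c["t"]),c["intrinsics"],c["dist_coeffs"])[0].reshape(-1,2)
def load(n): return pickle.load(open(n+".pkl","rb"))
def crop(c,x,y,w,h,f): return cv2.resize(c["image"][y:y+h,x:x+w,::-1],None,fx=f,fy=f,interpolation=cv2.INTER_CUBIC)
E
python3 - <<'E'
from h import *
t,s=load("top0"),load("scene0")
a=crop(t,230,170,220,100,3.6);b=crop(s,230,150,170,155,3.6)[:, :]
cv2.imwrite("pics/c1.png",a[:, :790]); cv2.imwrite("pics/c2.png",b)
E
```

```text
(no output)
```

View pics/c1.png

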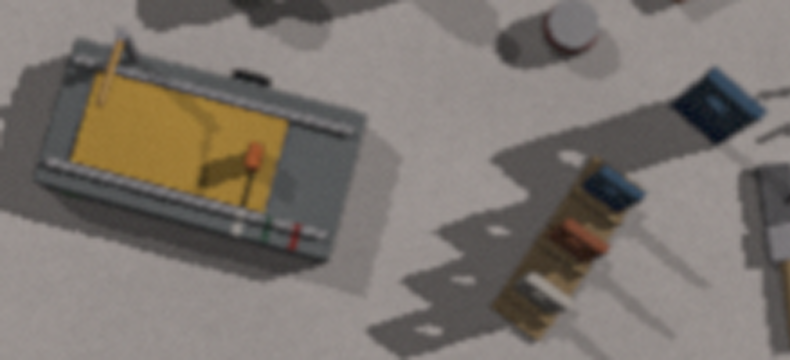

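View pics/c2.png

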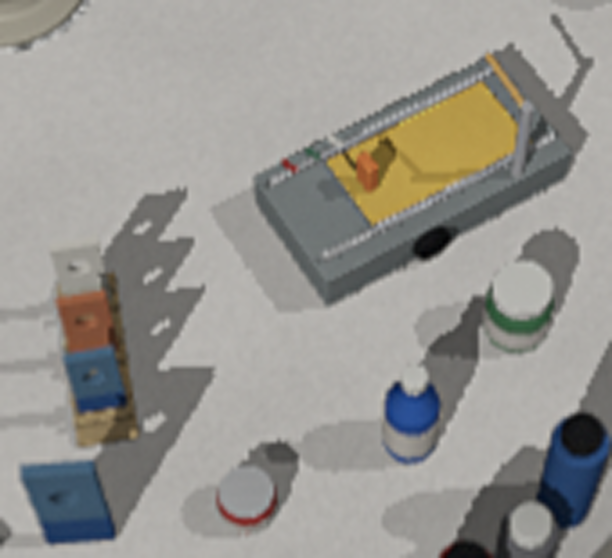

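Run:
```python
from h import *
np.set_printoptions(precision=4,suppress=True)
t,s=load("top0"),load("scene0")
T=lambda p:(230+(p[0]+.5)/3.6-.5,170+(p[1]+.5)/3.6-.5); S=lambda p:(230+(p[0]+.5)/3.6-.5,150+(p[1]+.5)/3.6-.5)
tip=tri(t,T((101,103)),s,S((490,57)));root=tri(t,T((121,35)),s,S((526,107)))
print("tip",tip,"root",root)
print("handle top",tri(t,T((255,147)),s,S((368,155))), onz(t,[T((255,147))],.111))
r=onz(t,[T(p) for p in((50,163),(325,236),(75,62),(352,130))],.07);print(r)
for a,b in((r[0],r[1]),(r[2],r[3])): d=a-b;print("yaw",np.degrees(np.arctan2(-d[0],d[1])),np.linalg.norm(d))
print("box corners",onz(t,[T((78,40)),T((365,113))],.06))
for n,c,z in(("top",t,.135),("scene",s,.135)):
    hsv=cv2.cvtColor(c["image"],cv2.COLOR_RGB2HSV)
    m=cv2.inRange(hsv,(100,90,30),(120,255,255))
    k,l,st,ce=cv2.connectedComponentsWithStats(m)
    for i in range(1,k):
        x,y,w,h,a=st[i]
        if a>25 and (n=="top" and 380<ce[i][0]<450 and 185<ce[i][1]<240 or n=="scene" and 235<ce[i][0]<270 and 240<ce[i][1]<305):
            cn=cv2.findContours((l==i).astype(np.uint8),0,2)[0][0]
            b=cv2.boxPoints(cv2.minAreaRect(cn));print(n,st[i],ce[i],b.tolist(),onz(c,b,z).tolist())
    print()
```

```text
tip (array([0.5987, 0.2059, 0.1878]), np.float64(0.002120719202800943)) root (array([0.6664, 0.1883, 0.181 ]), np.float64(0.0008983627233463212))
handle top (array([0.5651, 0.0578, 0.1277]), np.float64(0.0015486164545362104)) [[0.5681 0.0591 0.111 ]]
[[ 0.5555  0.2727  0.07  ]
 [ 0.4827 -0.0123  0.07  ]
 [ 0.6622  0.2504  0.07  ]
 [ 0.5929 -0.0393  0.07  ]]
yaw -14.321023372691196 0.29411836358029514
yaw -13.45859519719556 0.29785785636852824
box corners [[ 0.6879  0.2496  0.06  ]
 [ 0.6126 -0.053   0.06  ]]
top [418 190  23  19 177] [428.9096 199.4294] [[417.5000305175781, 198.49998474121094], [428.0000305175781, 187.99998474121094], [440.5000305175781, 200.49998474121094], [430.0000305175781, 210.99998474121094]] [[0.6117827433057437, -0.3620645179401876, 0.135], [0.650742516734127, -0.40155296672092794, 0.135], [0.605272818744377, -0.44563179428486677, 0.135], [0.5666806163506942, -0.40605294350013776, 0.135]]
top [393 217  15  11  73] [399.8493 222.3151] [[392.70733642578125, 221.36581420898438], [397.19512939453125, 215.75607299804688], [407.19512939453125, 223.75607299804688], 
[... 375 characters left out ...]
], [264.4117736816406, 261.6470642089844], [251.94119262695312, 264.76470947265625]] [[0.5192963268507922, -0.3245868089700987, 0.135], [0.5417895380067377, -0.2856126062746113, 0.135], [0.5985572254579358, -0.31764307149855053, 0.135], [0.5763463619344269, -0.3557200452166865, 0.135]]
scene [237 279  25  22 413] [248.9249 289.201 ] [[235.80001831054688, 280.3999938964844], [253.80001831054688, 274.3999938964844], [261.8000183105469, 298.3999938964844], [243.80001831054688, 304.3999938964844]] [[0.5808919854309764, -0.4326237123351586, 0.135], [0.6082393781791415, -0.3751974522364214, 0.135], [0.6924872958093204, -0.41398428291071304, 0.135], [0.6654321359590175, -0.4695135135899078, 0.135]]
```

```bash
cat > m.py <<'E'
import json,os,numpy as np
from scipy.spatial.transform import Rotation as Ro
F="cmd.json"
def get():
    if os.path.exists(F): return json.load(open(F))
    return [.238,.524,.248,65.604]
def Rt(yaw): return Ro.from_euler("xyz",[180,0,yaw],degrees=True).as_matrix()
def plan(*wps):
    """print scaled rows for tool-down world waypoints (x,y,z,yaw)"""
    c=get();R=Rt(c[3])
    for w in wps:
        d=R.T@(np.array(w[:3])-c[:3])/.5; print(np.round(d,3),"wz",round(-(w[3]-c[3])/90,4), "rows>=",max(np.linalg.norm(d)*10,abs(w[3]-c[3])/8.59))
def done(dx,dy,dz,wz):
    c=get();p=np.array(c[:3])+Rt(c[3])@(np.array([dx,dy,dz])*.5);n=[*p.tolist(),c[3]-90*wz];json.dump(n,open(F,"w"));print("cmd",np.round(n,4))
E
python3 -c "
from m import *
plan((.38,.11,.36,15)); json.dump([.38,.11,.36,15],open('cmd.json','w')); plan((.527,-.3,.3,-35)); os.remove('cmd.json')"
```

```text
[-0.637  0.601 -0.224] wz 0.5623 rows>= 9.035574137817697
[0.072 0.868 0.12 ] wz 0.5556 rows>= 8.79338387652899
```

play_rows:
  targets: "-0.637 0.601 -0.224 0 0 0.562 100;-0.637 0.601 -0.224 0 0 0.562 100;-0.637 0.601 -0.224 0 0 0.562 100;-0.637 0.601 -0.224 0 0 0.562 100;-0.637 0.601 -0.224 0 0 0.562 100;-0.637 0.601 -0.224 0 0 0.562 100;-0.637 0.601 -0.224 0 0 0.562 100;-0.637 0.601 -0.224 0 0 0.562 100;-0.637 0.601 -0.224 0 0 0.562 100;-0.637 0.601 -0.224 0 0 0.562 100;-0.637 0.601 -0.224 0 0 0.562 100;-0.637 0.601 -0.224 0 0 0.562 100;-0.637 0.601 -0.224 0 0 0.562 100;-0.637 0.601 -0.224 0 0 0.562 100"

```text
time_s: 1.5
tcp_pos: [0.379, 0.1108, 0.3599]
tcp_rot: [-180.0, 0.1, 15.2]
contact_force: [-0.2, 1.0, 0.2]
width: 0.0854
```

play_rows:
  targets: "0.072 0.868 0.12 0 0 0.556 100;0.072 0.868 0.12 0 0 0.556 100;0.072 0.868 0.12 0 0 0.556 100;0.072 0.868 0.12 0 0 0.556 100;0.072 0.868 0.12 0 0 0.556 100;0.072 0.868 0.12 0 0 0.556 100;0.072 0.868 0.12 0 0 0.556 100;0.072 0.868 0.12 0 0 0.556 100;0.072 0.868 0.12 0 0 0.556 100;0.072 0.868 0.12 0 0 0.556 100;0.072 0.868 0.12 0 0 0.556 100;0.072 0.868 0.12 0 0 0.556 100;0.072 0.868 0.12 0 0 0.556 100;0.072 0.868 0.12 0 0 0.556 100"

```text
time_s: 2.9
tcp_pos: [0.5269, -0.299, 0.3011]
tcp_rot: [-180.0, -0.1, -34.9]
contact_force: [-0.4, -0.7, -0.1]
width: 0.0856
```

Run:
```python
from m import *; from h import *
from cell import eyes,sensors
done(-.637,.601,-.224,.562);done(.072,.868,.12,.556)
s=sensors.get_state();print(s["tcp_pos"],s["tcp_rot"],s["joints"])
c=eyes.capture("wrist");pickle.dump(c,open("w1.pkl","wb"));cv2.imwrite("pics/w1.png",c["image"][:,:,::-1])
R=np.array(c["R"]);print(c["intrinsics"],c["dist_coeffs"],-R.T@np.array(c["t"]),R)
```

```text
cmd [ 0.3801  0.1098  0.36   15.024 ]
cmd [  0.5274  -0.3      0.3    -35.016 ]
[ 0.52690501 -0.29899463  0.30108805] [-1.79989172e+02 -5.62616901e-02 -3.49232731e+01] [-3.61577972e+01  1.71508382e+01  7.68881747e+01  1.20679498e-02
  8.59049719e+01 -1.23538524e+00]
[[296.6895441    0.         319.6017053 ]
 [  0.         296.6895441  197.34389634]
 [  0.           0.           1.        ]] [-0.02678171  0.          0.          0.          0.        ] [ 0.57044117 -0.23690249  0.42782512] [[ 0.81962563 -0.57289834  0.00115173]
 [-0.54666409 -0.78148865  0.30072224]
 [-0.17138321 -0.24710926 -0.95371107]]
```

View pics/w1.png

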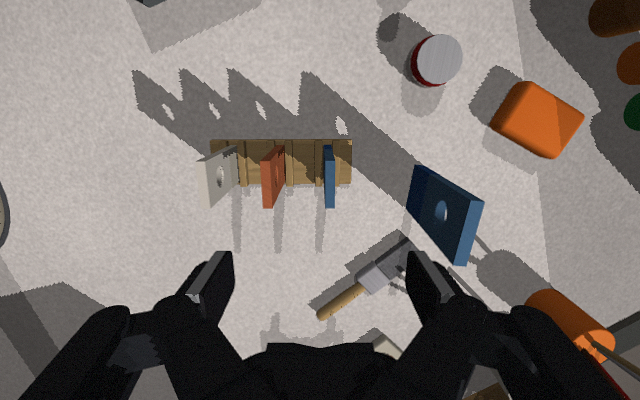

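Run:
```python
from m import *; from h import *
np.set_printoptions(precision=4,suppress=True)
c=load("w1");hsv=cv2.cvtColor(c["image"],cv2.COLOR_RGB2HSV)
m=cv2.inRange(hsv,(95,90,30),(125,255,255));m[:, :305]=0;m[:,360:]=0;m[:130]=0;m[225:]=0
for v in range(140,212,4):
    u=np.flatnonzero(m[v]); 
    if len(u): print(v,u.min(),u.max(),len(u),c["image"][v,u].mean(0), c["image"][v,int(u.mean())])
rows=[v for v in range(172,205)]
L=onz(c,[(np.flatnonzero(m[v]).min()-.5,v) for v in rows],.135);Rr=onz(c,[(np.flatnonzero(m[v]).max()+.5,v) for v in rows],.135)
M=(L+Rr)/2;print("width",np.linalg.norm(L-Rr,axis=1).mean())
for P in(L,Rr,M):
    d=P[0]-P[-1];print("dir",np.degrees(np.arctan2(d[1],d[0])))
ve=np.flatnonzero(m.any(1)).max();e=onz(c,[(np.flatnonzero(m[ve]).mean(),ve+.5)],.135)[0]
print(ve,e)
dd=(M[0]-M[-1])/np.linalg.norm(M[0]-M[-1]);print("centre",e+dd*.025)
# hole through rack: rack top corners z=.024
print("rack",onz(c,[(211,140),(352,139),(352,185)],.024))
```

```text
148 324 331 8 [14.875 30.75  55.75 ] [16 33 55]
152 324 332 9 [29.6667 44.8889 58.3333] [32 49 60]
156 324 333 10 [29.  43.8 57.1] [31 46 59]
160 324 334 11 [31.3636 47.8182 63.2727] [31 49 65]
164 324 334 11 [ 56.8182  82.5455 106.9091] [ 67  91 118]
168 324 334 11 [ 55.9091  82.7273 106.3636] [ 62  90 118]
172 324 334 11 [ 56.2727  82.7273 107.6364] [ 62  91 116]
176 324 334 11 [ 56.5455  83.5455 109.    ] [ 63  91 117]
180 325 334 10 [ 61.2  90.2 117.3] [ 67  93 121]
184 325 334 10 [ 59.1  87.5 113.9] [ 60  88 116]
188 325 334 10 [ 58.9  87.7 113.7] [ 60  92 116]
192 325 334 10 [ 60.1  89.1 115.6] [ 62  90 116]
196 325 334 10 [ 64.   90.7 117.2] [ 64  92 118]
200 325 333 9 [ 61.      89.     115.7778] [ 63  92 120]
204 325 333 9 [ 61.4444  89.     115.2222] [ 63  90 118]
width 0.010212640168655215
dir 57.02519811931079
dir 54.15450255472333
dir 55.59013114523936
207 [ 0.5199 -0.3278  0.135 ]
centre [ 0.5341 -0.3072  0.135 ]
rack [[ 0.4242 -0.1909  0.024 ]
 [ 0.5808 -0.299   0.024 ]
 [ 0.5457 -0.3528  0.024 ]]
```

```bash
python3 -c "
from m import *
plan((.534,-.307,.2,-34.6),(.534,-.307,.135,-34.6))"
```

```text
[0.019 0.004 0.2  ] wz -0.0046 rows>= 2.0092317423889665
[0.019 0.004 0.33 ] wz -0.0046 rows>= 3.305603151411768
```

play_rows:
  targets: "0.019 0.004 0.1 0 0 -0.005 45;0.019 0.004 0.15 0 0 -0.005 45;0.019 0.004 0.2 0 0 -0.005 45;0.019 0.004 0.2 0 0 -0.005 45;0.019 0.004 0.2 0 0 -0.005 45;0.019 0.004 0.24 0 0 -0.005 45;0.019 0.004 0.28 0 0 -0.005 45;0.019 0.004 0.31 0 0 -0.005 45;0.019 0.004 0.33 0 0 -0.005 45;0.019 0.004 0.33 0 0 -0.005 45;0.019 0.004 0.33 0 0 -0.005 45;0.019 0.004 0.33 0 0 -0.005 45"

```text
time_s: 4.15
tcp_pos: [0.5343, -0.308, 0.1367]
tcp_rot: [-180.0, -0.2, -34.6]
contact_force: [-0.5, -0.5, -0.2]
width: 0.0383
```

Run:
```python
from m import *; from h import *
from cell import eyes,sensors
done(.019,.004,.33,-.005)
s=sensors.get_state();print(s["tcp_pos"],s["tcp_rot"],s["contact_force"],s["width"])
c=eyes.capture("wrist");pickle.dump(c,open("w2.pkl","wb"));cv2.imwrite("pics/w2.png",c["image"][:,:,::-1])
```

```text
cmd [  0.534   -0.3071   0.135  -34.566 ]
[ 0.53433865 -0.30796105  0.13674088] [-1.79999474e+02 -1.56070203e-01 -3.45639140e+01] [-0.4965807  -0.52966231 -0.20336653] 0.03832977502323681
```

View pics/w2.png

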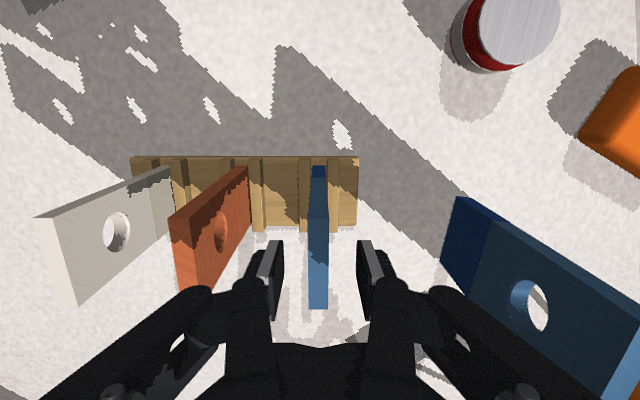

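The tile's top (308–328, 240–308) stands centred between the pads (inner faces at about 275 and 365), with the neighbours clear. I'll close, then lift.

play_rows:
  targets: "0 0 0 0 0 0 0;0 0 0 0 0 0 0;0 0 0 0 0 0 0;0 0 0 0 0 0 0;0 0 0 0 0 0 0;0 0 0 0 0 0 0;0 0 -0.02 0 0 0 0;0 0 -0.04 0 0 0 0;0 0 -0.08 0 0 0 0;0 0 -0.12 0 0 0 0;0 0 -0.2 0 0 0 0;0 0 -0.28 0 0 0 0;0 0 -0.34 0 0 0 0;0 0 -0.34 0 0 0 0;0 0 -0.34 0 0 0 0;0 0 -0.34 0 0 0 0"
  grip_force: 40

```text
time_s: 5.8
tcp_pos: [0.5328, -0.3069, 0.3037]
tcp_rot: [-180.0, 0.2, -34.6]
contact_force: [-0.4, -0.6, -1.2]
width: 0.0087
```

Run:
```python
from m import *; from h import *
from cell import eyes,sensors
np.set_printoptions(precision=4,suppress=True)
done(0,0,-.34,0)
s=sensors.get_state();print(s["tcp_pos"],s["tcp_rot"],s["contact_force"],s["width"])
c=eyes.capture("wrist");pickle.dump(c,open("w3.pkl","wb"))
t=eyes.capture("scene");pickle.dump(t,open("s3.pkl","wb"))
x,y=proj(t,[s["tcp_pos"]])[0].astype(int);print(x,y)
a=cv2.resize(crop(c,200,120,240,220,1),None,fx=1.8,fy=1.8);b=crop(t,x-40,y-30,80,95,4.168)
h=min(a.shape[0],b.shape[0]);cv2.imwrite("pics/w3.png",np.hstack([a[:h],b[:h]]))
```

```text
cmd [  0.534   -0.3071   0.305  -34.566 ]
[ 0.5328 -0.3069  0.3037] [-179.9889    0.1926  -34.5663] [-0.3522 -0.5594 -1.185 ] 0.008711943965469234
247 223
```

View pics/w3.png

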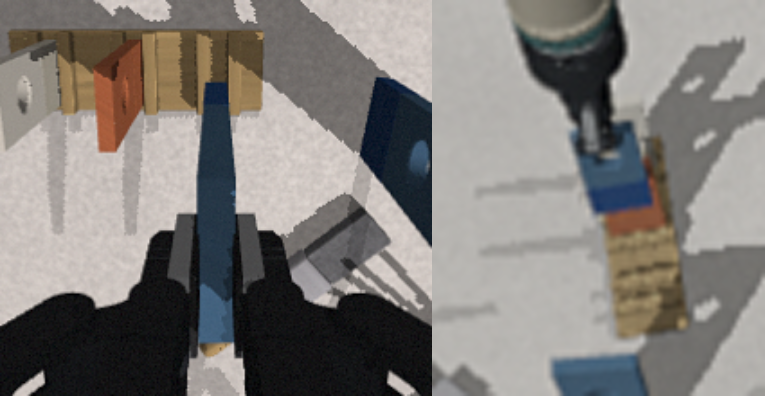

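Run:
```python
from m import *; from h import *
np.set_printoptions(precision=4,suppress=True)
c=load("w3");from cell import sensors
p=np.array([.5328,-.3069,.3037]);R=Rt(-34.566)
pts=[[sx*.005,sy*.025,z] for z in(.1267,.0017) for sy in(-1,1) for sx in(-1,1)]
# tile bottom .1267 below TCP, top .0017 ahead... along tool z
print(proj(c,p+np.array(pts)@R.T))
plan((.504,.208,.36,-14.2))
```

```text
[[314.0562 165.3415]
 [325.5982 165.3424]
 [314.3922 219.1078]
 [325.2981 219.115 ]
 [308.3987 218.5701]
 [329.9323 218.5843]
 [309.5918 308.6448]
 [328.9355 308.6766]]
[-0.634 -0.814 -0.11 ] wz -0.2263 rows>= 10.377993028914352
```

play_rows:
  targets: "-0.06 -0.08 -0.11 0 0 -0.02 0;-0.13 -0.16 -0.11 0 0 -0.05 0;-0.2 -0.25 -0.11 0 0 -0.08 0;-0.27 -0.34 -0.11 0 0 -0.11 0;-0.34 -0.43 -0.11 0 0 -0.14 0;-0.41 -0.52 -0.11 0 0 -0.17 0;-0.48 -0.61 -0.11 0 0 -0.2 0;-0.54 -0.69 -0.11 0 0 -0.226 0;-0.59 -0.75 -0.11 0 0 -0.226 0;-0.62 -0.8 -0.11 0 0 -0.226 0;-0.634 -0.814 -0.11 0 0 -0.226 0;-0.634 -0.814 -0.11 0 0 -0.226 0;-0.634 -0.814 -0.11 0 0 -0.226 0;-0.634 -0.814 -0.11 0 0 -0.226 0;-0.634 -0.814 -0.11 0 0 -0.226 0"

```text
time_s: 7.4
tcp_pos: [0.5035, 0.2063, 0.36]
tcp_rot: [180.0, 0.0, -14.3]
contact_force: [0.5, -0.1, -1.7]
width: 0.0089
```

Run:
```python
from m import *; from h import *
from cell import eyes,sensors
np.set_printoptions(precision=4,suppress=True)
done(-.634,-.814,-.11,-.226)
s=sensors.get_state();print(s["tcp_pos"],s["tcp_rot"],s["contact_force"],s["width"])
c=eyes.capture("wrist");pickle.dump(c,open("w4.pkl","wb"));cv2.imwrite("pics/w4.png",crop(c,150,0,450,330,1.75)[:, :790])
```

```text
cmd [  0.5039   0.2079   0.36   -14.226 ]
[0.5035 0.2063 0.36  ] [179.9613   0.0203 -14.3334] [ 0.4992 -0.1022 -1.6593] 0.00892907392904492
```

View pics/w4.png

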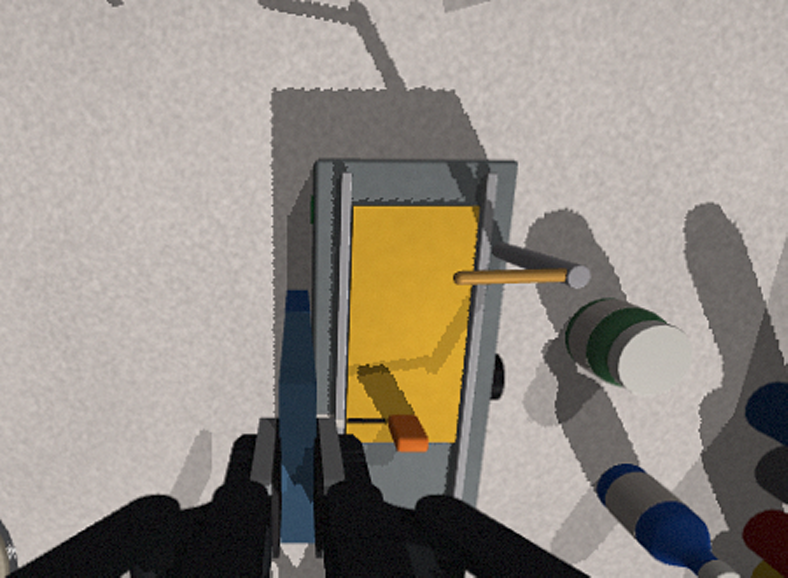

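Run:
```python
from h import *
np.set_printoptions(precision=4,suppress=True)
c=load("w4");W=lambda x,y:(150+(x+.5)/1.75-.5,(y+.5)/1.75-.5)
a=np.radians(-14.2);ex=np.array([np.cos(a),np.sin(a)]);ey=np.array([-np.sin(a),np.cos(a)])
for n,uv,z,l in(("tipend",W(454,278),.1905,(-4,120)),("post",W(580,277),.185,(72,120)),("c+-",W(317,161),.06,(-80,190)),("c++",W(517,161),.06,(80,190)),("railL",W(347,176),.07,(-56,180)),("railR",W(491,176),.07,(56,180)),("railL2",W(342,430),.07,(-56,0))):
    P=onz(c,[uv],z)[0];print(n,P,"O",P[:2]-ex*l[0]/1e3-ey*l[1]/1e3)
p=onz(c,[W(317,161),W(517,161)],.06);d=p[1]-p[0];print(np.degrees(np.arctan2(d[1],d[0])),np.linalg.norm(d))
p=onz(c,[W(342,430),W(347,176)],.07);d=p[1]-p[0];print(np.degrees(np.arctan2(d[1],d[0]))-90)
```

```text
tipend [0.5966 0.2063 0.1905] O [0.5711 0.089 ]
post [0.6706 0.1872 0.185 ] O [0.5714 0.0885]
c+- [0.5409 0.2912 0.06  ] O [0.5719 0.0873]
c++ [0.6924 0.253  0.06  ] O [0.5682 0.0885]
railL [0.5601 0.2746 0.07  ] O [0.5703 0.0864]
railR [0.6674 0.2476 0.07  ] O [0.569  0.0869]
railL2 [0.5085 0.0662 0.07  ] O [0.5628 0.0525]
-14.123181152955754 0.15616560463017337
-13.914532190058452
```

```bash
python3 -c "
from m import *
plan((.5703,.2122,.36,-14.1),(.5703,.2122,.231,-14.1))"
```

```text
[ 0.127 -0.041 -0.   ] wz -0.0014 rows>= 1.3309090903458962
[ 0.127 -0.041  0.258] wz -0.0014 rows>= 2.903053393715888
```

play_rows:
  targets: "0.06 -0.02 0 0 0 -0.001 0;0.127 -0.041 0 0 0 -0.001 0;0.127 -0.041 0 0 0 -0.001 0;0.127 -0.041 0 0 0 -0.001 0;0.127 -0.041 0.05 0 0 -0.001 0;0.127 -0.041 0.1 0 0 -0.001 0;0.127 -0.041 0.15 0 0 -0.001 0;0.127 -0.041 0.2 0 0 -0.001 0;0.127 -0.041 0.24 0 0 -0.001 0;0.127 -0.041 0.258 0 0 -0.001 0;0.127 -0.041 0.258 0 0 -0.001 0;0.127 -0.041 0.258 0 0 -0.001 0;0.127 -0.041 0.258 0 0 -0.001 0"

```text
time_s: 8.75
tcp_pos: [0.5707, 0.212, 0.2329]
tcp_rot: [-179.9, -0.1, -14.1]
contact_force: [-0.1, 0.3, -0.8]
width: 0.0089
```

Run:
```python
from m import *; from h import *
from cell import eyes,sensors
np.set_printoptions(precision=4,suppress=True)
done(.127,-.041,.258,-.001)
s=sensors.get_state();print(s["tcp_pos"],s["tcp_rot"],s["contact_force"],s["width"])
c=eyes.capture("wrist");pickle.dump(c,open("w5.pkl","wb"))
t=eyes.capture("scene");pickle.dump(t,open("s5.pkl","wb"))
p=s["tcp_pos"];print(proj(t,[p-[0,0,.0417],[.5994,.2049,.19]]))
x,y=proj(t,[p])[0].astype(int)
a=crop(c,210,50,240,270,1.7);b=crop(t,x-45,y-45,92,110,4.17)
h=min(a.shape[0],b.shape[0]);print(x-45,y-45,a.shape);cv2.imwrite("pics/w5.png",np.hstack([a[:h],b[:h]])[:, :800])
plan((.6363,.1956,.226,-14.1),(.6363,.1956,.2180,-14.1))
```

```text
cmd [  0.5705   0.2122   0.231  -14.136 ]
[0.5707 0.212  0.2329] [-179.9179   -0.1441  -14.141 ] [-0.0638  0.2983 -0.809 ] 0.008876914136504046
[[361.0525 160.0478]
 [365.4713 165.4465]]
316 108 (459, 408, 3)
[ 0.136 -0.     0.01 ] wz -0.0004 rows>= 1.3610707316123136
[ 0.136 -0.     0.026] wz -0.0004 rows>= 1.3820685715447256
```

View pics/w5.png

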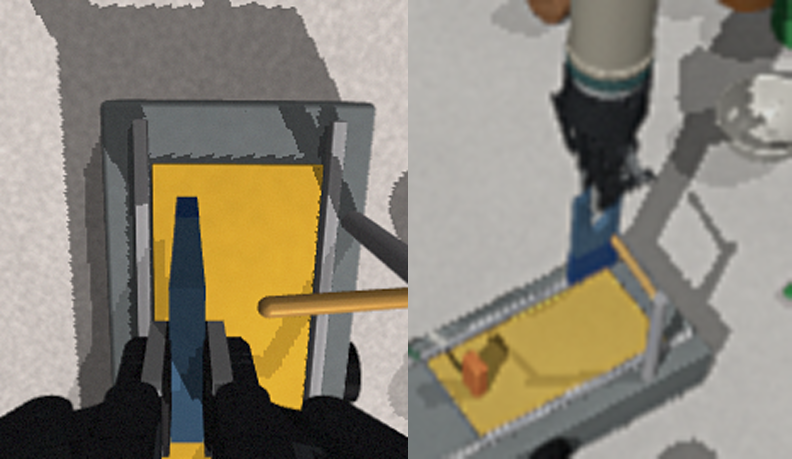

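Run:
```python
from h import *; from m import Rt
np.set_printoptions(precision=4,suppress=True)
c=load("w5");W=lambda x,y:(210+(x+.5)/1.7-.5,50+(y+.5)/1.7-.5)
P=onz(c,[W(259,308)],.1905)[0];print(P,"in tool",Rt(-14.14).T@(P-[.5707,.212,.2329]))
c4=load("w4");print(tri(c4,(150+454.5/1.75-.5,278.5/1.75-.5),c,W(259,308)))
s=load("s5");print("s+w5",tri(s,(316+(613-408+.5)/4.17-.5,108+240.5/4.17-.5),c,W(259,308)))
```

```text
[0.5964 0.2061 0.1905] in tool [ 0.0264 -0.0005  0.0424]
(array([0.5964, 0.2066, 0.1916]), np.float64(1.5311208576918452e-05))
s+w5 (array([0.5963, 0.205 , 0.1886]), np.float64(0.0005582379530862239))
```

play_rows:
  targets: "0.03 0 0 0 0 0 0;0.05 0 0.003 0 0 0 0;0.07 0 0.005 0 0 0 0;0.09 0 0.007 0 0 0 0;0.11 0 0.009 0 0 0 0;0.125 0 0.01 0 0 0 0;0.136 0 0.01 0 0 0 0;0.136 0 0.01 0 0 0 0;0.136 0 0.01 0 0 0 0"

```text
time_s: 9.75
tcp_pos: [0.6357, 0.1953, 0.2263]
tcp_rot: [-180.0, 0.0, -14.1]
contact_force: [-0.5, -0.8, -1.2]
width: 0.0089
```

play_rows:
  targets: "0 0 0.006 0 0 0 0;0 0 0.012 0 0 0 0;0 0 0.016 0 0 0 0;0 0 0.016 0 0 0 0;0 0 0.016 0 0 0 0"

```text
time_s: 10.25
tcp_pos: [0.6358, 0.1953, 0.2183]
tcp_rot: [-180.0, 0.0, -14.1]
contact_force: [0.4, 0.4, -1.2]
width: 0.0089
```

Run:
```python
from m import *; from h import *
from cell import eyes,sensors
done(.136,0,.01,0);done(0,0,.016,0)
s=sensors.get_state();print(s["tcp_pos"],s["contact_force"])
c=eyes.capture("wrist");pickle.dump(c,open("w6.pkl","wb"))
t=eyes.capture("scene");x,y=proj(t,[s["tcp_pos"]])[0].astype(int)
a=crop(c,210,50,240,270,1.7);b=crop(t,x-45,y-45,92,110,4.17)
cv2.imwrite("pics/w6.png",np.hstack([a[:458],b[:458]])[:, :800])
```

```text
cmd [  0.6364   0.1956   0.226  -14.136 ]
cmd [  0.6364   0.1956   0.218  -14.136 ]
[0.63582286 0.19530196 0.21828397] [ 0.43623931  0.41887855 -1.16682686]
```

View pics/w6.png

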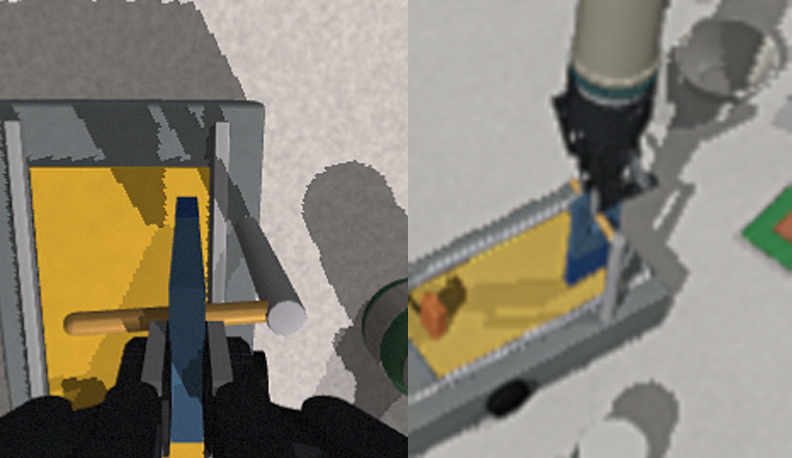

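play_rows:
  targets: "0 0 0.002 0 0 0 0;0 0 0.004 0 0 0 0;0 0 0.004 0 0 0 0;0 0 0.004 0 0 0 0"

```text
time_s: 10.75
tcp_pos: [0.6361, 0.1953, 0.2172]
tcp_rot: [-180.0, -0.1, -14.1]
contact_force: [-0.6, -0.3, 3.3]
width: 0.0094
```

play_rows:
  targets: "0 0 0 0 0 0 20;0 0 0 0 0 0 25;0 0 0 0 0 0 30;0 0 0 0 0 0 35;0 0 0 0 0 0 35;0 0 0 0 0 0 35;0 0 0 0 0 0 35;0 0 0 0 0 0 35"

```text
time_s: 11.55
tcp_pos: [0.636, 0.1953, 0.2163]
tcp_rot: [-180.0, -0.0, -14.1]
contact_force: [-1.1, -0.3, -0.5]
width: 0.0298
```

play_rows:
  targets: "0 0 -0.02 0 0 0 35;0 0 -0.05 0 0 0 35;0 0 -0.1 0 0 0 35;0 0 -0.16 0 0 0 35;0 0 -0.24 0 0 0 35;0 0 -0.3 0 0 0 35;0 0 -0.3 0 0 0 35;0 0 -0.3 0 0 0 35;0 0 -0.3 0 0 0 35;0 0 -0.3 0 0 0 35;0 0 -0.3 0 0 0 35;0 0 -0.3 0 0 0 35"

```text
time_s: 12.75
tcp_pos: [0.6358, 0.1952, 0.3655]
tcp_rot: [180.0, 0.1, -14.1]
contact_force: [-0.2, -0.6, -0.7]
width: 0.0298
```

Run:
```python
from m import *; from h import *
from cell import eyes,sensors
done(0,0,.004,0);done(0,0,-.3,0)
s=sensors.get_state();print(s["tcp_pos"],s["contact_force"],s["time_s"])
c=eyes.capture("wrist");pickle.dump(c,open("w7.pkl","wb"))
t=eyes.capture("scene");pickle.dump(t,open("s7.pkl","wb"));x,y=proj(t,[[.62,.17,.12]])[0].astype(int)
a=crop(c,180,50,240,270,1.7);b=crop(t,x-55,y-45,92,110,4.17);print(x-55,y-45)
cv2.imwrite("pics/w7.png",np.hstack([a[:458],b[:458]])[:, :800])
```

```text
cmd [  0.6364   0.1956   0.216  -14.136 ]
cmd [  0.6364   0.1956   0.366  -14.136 ]
[0.63577559 0.19518308 0.36546716] [-0.15768565 -0.55770076 -0.66742371] 12.75
307 139
```

View pics/w7.png

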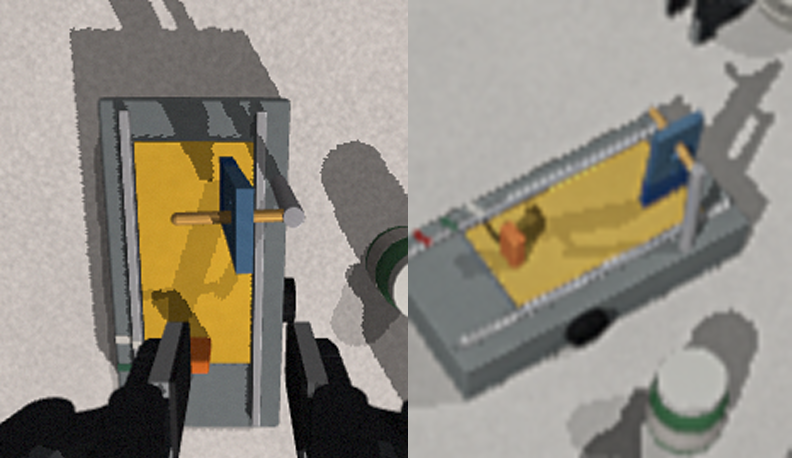

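Run:
```python
from m import *; from h import *
np.set_printoptions(precision=4,suppress=True)
O=np.array([.5702,.0885]);a=np.radians(-14.1);ex=np.array([np.cos(a),np.sin(a)]);ey=np.array([-np.sin(a),np.cos(a)])
for n in("w4","s7"):
    c=load(n);hsv=cv2.cvtColor(c["image"],cv2.COLOR_RGB2HSV)
    m=cv2.inRange(hsv,(3,150,60),(13,255,255))
    pc=proj(c,[[*(O-.03*ey),.09]])[0];k,l,st,ce=cv2.connectedComponentsWithStats(m)
    i=[i for i in range(1,k) if st[i][4]>8 and np.linalg.norm(ce[i]-pc)<25];print(n,pc,[(st[j],ce[j]) for j in i])
    P=proj(c,[[*(O+x*ex+y*ey),z] for x in(-.013,.013) for y in(-.037,-.023) for z in(.065,.111)]);print("pred",P.min(0),P.max(0))
# tile hole check: blue mask centroid in s7 vs prediction
plan((.5629,.0594,.25,75.9),(.5629,.0594,.093,75.9))
```

```text
w4 [383.0369 247.4253] [(array([372, 237,  23,  21, 366], dtype=int32), array([382.9016, 247.418 ]))]
pred [371.2845 235.9136] [395.5494 258.7128]
s7 [331.8495 197.5569] [(array([329, 193,   6,  10,  45], dtype=int32), array([331.6444, 197.1778]))]
pred [328.5307 191.3645] [335.2476 204.2397]
[-0.076  0.3    0.232] wz -1.0004 rows>= 10.481490104772995
[-0.076  0.3    0.546] wz -1.0004 rows>= 10.481490104772995
```

play_rows:
  targets: "-0.076 0.3 0 0 0 -1 60;-0.076 0.3 0 0 0 -1 60;-0.076 0.3 0 0 0 -1 60;-0.076 0.3 0 0 0 -1 60;-0.076 0.3 0 0 0 -1 60;-0.076 0.3 0.1 0 0 -1 60;-0.076 0.3 0.232 0 0 -1 60;-0.076 0.3 0.232 0 0 -1 60;-0.076 0.3 0.232 0 0 -1 60;-0.076 0.3 0.232 0 0 -1 60;-0.076 0.3 0.232 0 0 -1 60;-0.076 0.3 0.232 0 0 -1 60;-0.076 0.3 0.232 0 0 -1 60;-0.076 0.3 0.232 0 0 -1 60"

```text
time_s: 14.25
tcp_pos: [0.5625, 0.0591, 0.2504]
tcp_rot: [180.0, -0.0, 75.8]
contact_force: [0.4, -0.2, -0.3]
width: 0.0513
```

Run:
```python
from m import *; from h import *
from cell import eyes,sensors
np.set_printoptions(precision=4,suppress=True)
done(-.076,.3,.232,-1)
s=sensors.get_state();print(s["tcp_pos"],s["tcp_rot"],s["width"],s["time_s"])
O=np.array([.5702,.0885]);a=np.radians(-14.1);ex=np.array([np.cos(a),np.sin(a)]);ey=np.array([-np.sin(a),np.cos(a)])
c=eyes.capture("wrist");pickle.dump(c,open("w8.pkl","wb"));hsv=cv2.cvtColor(c["image"],cv2.COLOR_RGB2HSV)
m=cv2.inRange(hsv,(3,150,60),(13,255,255));P=proj(c,[[*(O+x*ex+y*ey),z] for x in(-.013,.013) for y in(-.037,-.023) for z in(.065,.111)]);print("pred",P.min(0),P.max(0))
k,l,st,ce=cv2.connectedComponentsWithStats(m);print([st[i] for i in range(1,k) if st[i][4]>100])
plan((.5629,.0594,.093,75.9))
```

```text
cmd [ 0.5629  0.0594  0.25   75.864 ]
[0.5625 0.0591 0.2504] [179.9863  -0.009   75.8029] 0.05126172352853779 14.25
pred [313.7169 166.9263] [328.9264 203.8143]
[array([   0,  162,   76,   42, 1610], dtype=int32), array([316, 168,  14,  34, 459], dtype=int32), array([602, 201,  31,  35, 846], dtype=int32), array([598, 252,  33,  28, 696], dtype=int32), array([ 33, 348,  56,  48, 852], dtype=int32)]
[ 0.    -0.     0.314] wz -0.0004 rows>= 3.14000012697012
```

play_rows:
  targets: "0 0 0.06 0 0 0 60;0 0 0.12 0 0 0 60;0 0 0.18 0 0 0 60;0 0 0.24 0 0 0 60;0 0 0.28 0 0 0 60;0 0 0.31 0 0 0 60;0 0 0.314 0 0 0 60;0 0 0.314 0 0 0 60;0 0 0.314 0 0 0 0;0 0 0.314 0 0 0 0;0 0 0.314 0 0 0 0;0 0 0.314 0 0 0 0;0 0 0.314 0 0 0 0;0 0 0.314 0 0 0 0;0 0 0.314 0 0 0 0;0 0 0.314 0 0 0 0"
  grip_force: 50

```text
time_s: 15.9
tcp_pos: [0.5634, 0.0598, 0.0946]
tcp_rot: [179.9, -0.1, 75.8]
contact_force: [-0.3, 3.4, 6.0]
width: 0.0133
```

play_rows:
  targets: "-0.006 0 0 0 0 0 0;-0.012 0 0 0 0 0 0;-0.018 0 0 0 0 0 0;-0.024 0 0 0 0 0 0;-0.03 0 0 0 0 0 0;-0.036 0 0 0 0 0 0;-0.042 0 0 0 0 0 0;-0.048 0 0 0 0 0 0;-0.054 0 0 0 0 0 0;-0.058 0 0 0 0 0 0;-0.06 0 0 0 0 0 0;-0.06 0 0 0 0 0 0;-0.06 0 0 0 0 0 0;-0.06 0 0 0 0 0 0;-0.06 0 0 0 0 0 0;-0.06 0 0 0 0 0 0"

```text
time_s: 17.5
tcp_pos: [0.5562, 0.0318, 0.0946]
tcp_rot: [179.9, -0.2, 75.8]
contact_force: [0.2, 7.5, 6.0]
width: 0.0132
```

Run:
```python
from m import *; from h import *
from cell import eyes,sensors
np.set_printoptions(precision=4,suppress=True)
done(0,0,.314,0);done(-.06,0,0,0)
s=sensors.get_state();p=s["tcp_pos"];print(p,s["tcp_rot"],s["contact_force"],s["width"],s["qvel"])
O=np.array([.5702,.0885]);a=np.radians(-14.1);ex=np.array([np.cos(a),np.sin(a)]);ey=np.array([-np.sin(a),np.cos(a)])
print("tcp in station",(p[:2]-O)@ex,(p[:2]-O)@ey)
c=eyes.capture("top");sc=eyes.capture("scene");w=eyes.capture("wrist");pickle.dump((c,sc,w),open("end.pkl","wb"))
A=crop(w,120,0,400,330,1.1);B=crop(sc,300,140,92,87,4.17);h=min(A.shape[0],B.shape[0]);cv2.imwrite("pics/end.png",np.hstack([A[:h],B[:h]])[:, :800])
for n,cc in(("top",c),("scene",sc)):
  hsv=cv2.cvtColor(cc["image"],cv2.COLOR_RGB2HSV);m=cv2.inRange(hsv,(20,150,80),(28,255,255));
  cn=max(cv2.findContours(m,0,2)[0],key=cv2.contourArea);q=onz(cc,cn.reshape(-1,2).astype(float),.065)
  y=(q[:,:2]-O)@ey;x=(q[:,:2]-O)@ex;print(n,"shutter y",np.percentile(y,[0,5,95,100]),"x",x.min(),x.max())
t0=load("top0");hsv=cv2.cvtColor(t0["image"],cv2.COLOR_RGB2HSV);m=cv2.inRange(hsv,(20,150,80),(28,255,255));cn=max(cv2.findContours(m,0,2)[0],key=cv2.contourArea);q=onz(t0,cn.reshape(-1,2).astype(float),.065);print("before",np.percentile((q[:,:2]-O)@ey,[0,5,95,100]))
```

```text
cmd [ 0.5629  0.0594  0.093  75.864 ]
cmd [ 0.5556  0.0303  0.093  75.864 ]
[0.5562 0.0318 0.0946] [179.8749  -0.2196  75.7957] [0.1614 7.5237 5.9908] 0.013179026548913245 [ 0.0329 -0.0134 -0.0376 -0.0292  0.01    0.0082]
tcp in station 0.00022970795818409197 -0.058417616289190386
top shutter y [0.0334 0.0355 0.1253 0.1266] x -0.049493239114848965 0.04566854080259919
scene shutter y [-0.0808 -0.0773  0.1192  0.1259] x -0.049717836451363115 0.04383788280068521
before [-0.0486 -0.0475  0.1533  0.1546]
```

View pics/end.png

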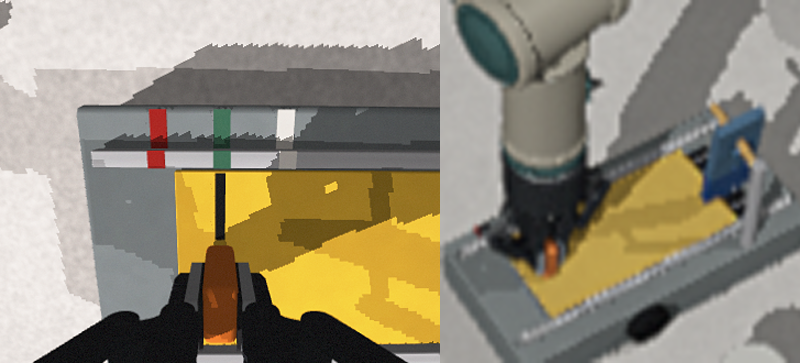

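The black pointer (220, 205) lines up with the green stripe (222, 125). The tile still hangs on the peg, clear of the arm. I'm handing in now.

```bash
python3 -c "
from cell import order,sensors
print(order.close_job()); s=sensors.get_state(); print(s['time_s'],s['tcp_pos'],s['contact_force'],s['width'])"
```

```text
the job is handed in; nothing more can be done
None
the job is handed in; nothing more can be done
```

The blue tile is hanging by its hole on the brass peg, and I handed the job in with the shutter pinched and held at about half open. The hand-in came at about 17.7 s of the 54 s allowed and, as expected, gave no verdict.

- **Tile:** I gripped it by its top edge, lifted it out of the rack and slid it over the peg. I lowered it until it touched and let go. The picture taken after I let go showed it hanging upright and clear of the shutter. I judged that it was hanging quietly from that picture, not from a speed measurement. The last picture still shows it on the peg, clear of the arm.
- **Shutter:** From the cameras its edge moved about 28 mm, and the tool moved 28–29 mm. The sideways force on the tool was about 7.5 N, which is the spring's force at half open. The black pointer lines up with the green mark.
- **Commanded and measured pose:** The tool sat 1–2 mm off its commanded pose under load. That leaves the shutter at about 28–29 mm, inside the 24–36 mm band. About 6 N of vertical force on the tool also remained after I pinched the handle, far below the 40 N and 120 N limits.
- **Other objects:** I saw no contact with the other tiles, pots or brush during the moves, but I did not measure their positions again at the end.

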